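# Hang the wire gauge on the rail with the S-hook

### The arm

A 7-joint arm with a two-finger parallel gripper is mounted at the origin on a cart in front of the work surface, level with it; the furniture and walls round the work are solid. World frame = base frame: x ahead of the robot, y to its left, z up, the work surface at z = 0. Lengths are in m, angles in rad, forces in N, time in s.
With the tool pointing down it reaches from about 0.425 to 0.825 m from the base axis. Payload 3.6 kg.
Tool frame: the origin (TCP) lies where the fingers leave the gripper's body, on its centre line; the fingertips stand 84 mm ahead of it and the grasp point (between the pads) lies ctrl.grip_point_offset ahead of it (ctrl.grip_point_offset is the distance from the TCP to the grasp point, in m); z points along the fingers, y is the line along which they close (so a half turn about z gives the same grasp; the last joint's range is limited). The gripper opens to 93 mm and grips with 3 to 60 N. Pads are 15 mm wide; open, the fingers measure 128 mm over their backs; the gripper's body (75 mm by 188 mm) begins 65 mm behind the grasp point.
Start: joints at [-1.252, 0.615, -0.013, 1.423, 0.008, 1.103, -0.04], TCP at [0.22, 0.612, 0.303] pointing down, gripper open.
Joint ranges: [-3.12, 3.12], [-0.3, 2.06], [-1.34, 1.32], [0.26, 2.42], [-1.36, 4.5], [0.01, 1.98], [-2.84, 2.84]. Speed limits (rad/s): [2.79, 2.79, 3.14, 3.14, 3.14, 3.14, 3.14].

### API

Orientations are given as a 3x3 rotation matrix whose columns are the frame's x, y, z axes.
In Python, from cell import ctrl gives the robot as it stands.
- The arm moves only by the tool send_rows, never from a script. Its argument "motion" is one flat list of numbers, 5 for each row, row after row: the finger opening in mm, from 0 to 93, then the shift along the tool's x, y, z in mm, then the turn about the tool's z in degrees. A call has 1 to 20 rows; each row shifts and turns the commanded pose from where the row before left it, along the tool's axes as they then stand; what a row does not reach is not made up. A row lasts 1/12 s, in which the tool goes at most 41.7 mm and 7.16 degrees, less where a joint would pass 70% of its speed; a pose out of reach is approached as far as the arm can. A call with a gripper value outside its range is refused whole. The fingers move at their own pace and stop on an object; the grip force is fixed at half the most. Time passes only in rows, so rows that do not move let the fingers close. It gives the time, the measured TCP pose, the force, the opening and the grip force at its end, in the units of the state.
- ctrl.read_state(): the state, without advancing time (a new reading comes with each control period).
- ctrl.capture(name): name is "scene" or "top" or "wrist"; returns the picture (420x560x3 uint8, blue, green, red); there is no depth.
- ctrl.get_calibration(name): a dict with "camera_matrix" (3x3 intrinsics, pixels), "extrinsics" (4x4, takes a point from world to camera coordinates); the wrist camera has in their place "hand_eye" (4x4, takes a point from camera to tool coordinates, whose origin is the TCP and whose axes are the flange's). Camera axes: x right, y up, looking along -z (the intrinsics and any distortion apply to the point x, -y, -z); pixel columns grow to the right and rows downward; lengths in m; the calibration is good to about 2 mm. A picture is of the moment at which its call begins: read the wrist's pose just before it. get_calibration takes no time and is no camera call.
- ctrl.finish_job(): hands the job in; it is judged then, once.
The state is a dict: "time": time; "qpos": joint angles; "dq": joint speeds; "tau": joint torques, N m; "position": TCP position; "ee_rot": TCP orientation; "contact_force": force on the tool from outside, world axes, zero at the start; "wrist_torque": the same for the moment, N m; "gripper_width": opening from 0.0 (shut) to 1.0 (fully open); "finger_force": force on a finger pad.
Only numpy, scipy, OpenCV 4.12 (cv2) and the standard library are available. Lean on these libraries where they do the work, as an engineer would, in place of code of your own. Each camera call takes 0.05 s, during which the arm holds its last target. There are 200 camera calls.

### The job

Take the S-hook out of its slotted wooden block, pass its lower end through the hole in the gauge plate, lift the plate off its rest by the hook and hang the hook's upper end over the steel rail, so that the plate hangs there freely, with no more than a slight swing left. Handle the hook only, never grip the plate, and leave the other things on the table where they are.

Things in the scene. Friction and masses are not known exactly. Their poses are not given: they have to be found in the camera images.
- hook_grip (a point): Shank middle of a flat S-hook of 6 mm wire, 128 mm tall, 0.06-0.13 kg, upright in its block. z up the shank, x to the upper bend's side; the S lies in x-z, from z -63 to +65 mm. Grip the grey flat-sided sleeve here (14 x 12 x 50 mm in x, y, z) across y, with the gripper leaning back 30-45 degrees to the hook's -x side: straight down, its body would meet the upper bend and the rail.
- hook_bend (a point): Wire centre at the foot of the hook's lower bend, (-15,0,-60) mm from hook_grip in its axes. The bend is an arc about (-15,0,-45), wire centre radius 15 mm, from the shank under to the -x side.
- hook_tip (a point): Root of the lower tip, (-25.6,0,-55.6) mm from hook_grip in its axes: here the lower bend ends and a straight tip of 25 mm runs on along (-1,0,1), up and away from the shank at 45 degrees, to its end at about (-43,0,-38) mm.
- hook_crook (a point): Where the rail's axis lies when the hook hangs with its shank vertical, (17,0,53) mm from hook_grip in its axes. The upper bend is a half circle about (17,0,45), 28 mm wide inside, from the shank over to +x; its tip points down and ends at (34,0,28) mm. Left hanging with its load, the hook leans 15 to 20 degrees, upper part to its -x side.
- hook_block: Wooden block, 90 x 50 x 34 mm, fixed, origin at its underside's centre, x along its slot. The slot, 50 x 7.5 mm and 26 mm deep, holds the hook's lower bend; a thin stop (x 27 to 38, 6 mm wide, to z = 76 mm) stands behind the shank. The hook comes out straight up. At the start hook_grip is at about (20,0,71) mm in the block's frame, hook axes within 5 degrees of the block's.
- gauge_plate: Flat aluminium wire-gauge plate, 130 (x) x 60 (y) x 4 (z) mm, 0.06-0.13 kg, slots of several widths along both long edges. Origin at its centre; x along it to the end with the hole, z square to its face. At the start it leans back 45 degrees on its rest: hole end up and away from the rest's lip, upper face looking up and to the rest's -x.
- plate_hole (a point): Centre of the round through-hole, 20 mm across, 49 mm from the plate's centre along its x, 16 mm from its end edge; plate's axes. At the start at (35,0,104) mm in the rest's frame, its axis along (-1,0,1) there: the direction of the upright hook's lower tip if hook and rest point the same way, so the tip goes in from below and behind.
- plate_rest: Wooden rest, 100 x 90 x 90 mm, fixed; origin on its underside; a board sloping at 45 degrees, with the lip at its foot on the -x side. The board ends 27 mm short of the hole's centre, so the plate's top 43 mm overhang it at the back (+x), with open space below and behind: no part of the rest reaches beyond x = 30 mm.
- rail_mid (a point): Middle of the axis of a straight level round steel rail, 12 mm thick, 270 mm above the table, on two posts 224 mm apart that stand on a foot plate 70 x 250 x 12 mm, fixed. y along the rail, x square to it, away from the robot. About 200 mm are free between the posts.
- hang_rail: The whole rail stand with its posts; origin on the table below rail_mid, same axes.
- crimping_tool: Crimping pliers with blue handles, 182 x 60 x 21 mm, lying loose; leave alone. Origin at the underside.
- tape_black: Black tape roll, 68 mm across, 19 mm high, loose; leave alone. Origin at the underside.
- tape_green: Green tape roll, 64 mm across, 19 mm high, loose; leave alone. Origin at the underside.
- heatshrink_pack: Flat pack of black tubes, 90 x 48 x 4 mm, loose; leave alone. Origin at the underside.
- parts_jar: Screw jar with a blue cap, 53 mm across, 72 mm high, loose; leave alone. Origin at the underside.
- side_cutters: Small cutters with red handles, 119 x 60 x 21 mm, lying loose; leave alone. Origin at the underside.
Not all that is in view belongs to the job. What is shaped like the part that bears hook_grip but purple is not meant. What is shaped like the hook_block but purple is not meant.

How it is judged:
On the way, in this order (a step that is already met when the one before it is completed fails the run):
1. the hook is out of its block and clear above it (z of hook_grip in the frame of hook_block above 0.1 m), for 0.2 s.
2. the plate hangs on the hook's lower bend, lifted clear of its rest (distance between plate_hole and hook_bend below 0.022 m and height (world z) of plate_hole above 0.145 m and contact force between gauge_plate and plate_rest below 0.02 N), for 0.2 s.
At the end, for the whole second after the job is handed in: The hook hangs on the rail (hook_crook within 12 mm of the rail axis, within 100 mm of rail_mid along it) and loads it; the plate hangs by its hole (plate_hole within 22 mm of hook_bend, over 130 mm up), within 20 degrees of upright, clear of the stand, swinging under 0.25 m/s (distance between plate_hole and hook_bend below 0.022 m and x of hook_crook in the frame of rail_mid between -0.012 and 0.012 m and z of hook_crook in the frame of rail_mid between -0.012 and 0.012 m and y of hook_crook in the frame of rail_mid between -0.1 and 0.1 m and angle between gauge_plate's own z axis and vertical above 1.22 rad and height (world z) of plate_hole above 0.13 m and contact force between hang_rail and anything else above 0.5 N and contact force between gauge_plate and hang_rail below 0.02 N and linear speed of gauge_plate below 0.25 m/s and angular speed of gauge_plate below 2.5 rad/s); the robot touches nothing.
It fails at once if the plate is gripped or pushed by the fingers (over 2 N) (contact force between the fingers and gauge_plate above 2 N).
It fails at once if one of the other things is moved by more than 30 mm (distance of any of crimping_tool, tape_black, tape_green, heatshrink_pack, parts_jar, side_cutters from where it was at the start of the episode above 0.03 m).
It also fails if it takes over 72 s, if anything falls off the work surface, if the arm or the gripper's body presses on something with over 40 N, if the wrist force passes 120 N, or if a joint passes its speed limit or range.

## Working session

There is one attempt and no reset: what is moved stays moved. The work goes in short steps, Python scripts to look and compute and a tool call to move; the robot and the scene stay as the last step left them, time stands still between calls to the robot, and variables do not carry over. Pictures are saved under pics/ and viewed, at most 10 in all, crops included, and the job is handed in when it is done.

Besides the shell and the picture viewer there is one more tool, called after "Call:" as name(argument=value, ...) on one line, values as JSON. send_rows: Moves the arm, as the interface text tells. Its arguments: {"type":"object","properties":{"motion":{"type":"array"}},"required":["motion"]}

```bash
ls; mkdir -p pics; python3 - <<'E'
from cell import ctrl
import cv2,numpy as np
np.set_printoptions(precision=4,suppress=True)
s=ctrl.read_state();print(s, ctrl.grip_point_offset)
for n in ["scene","top","wrist"]:
    print(n,ctrl.get_calibration(n))
    cv2.imwrite(f"pics/{n}0.png",ctrl.capture(n))
a=[cv2.imread(f"pics/{n}0.png") for n in ("scene","top")]
E
```

```text
pics
{'time': 0.0, 'qpos': array([-1.2525,  0.6159, -0.0126,  1.4249,  0.0081,  1.1034, -0.0404]), 'dq': array([ 0.0009,  0.0013,  0.0007, -0.0006,  0.0002, -0.0008,  0.0016]), 'tau': array([ -0.0004, -45.8929,   0.2089, -16.5738,  -0.0611,   0.0204,
         0.0002]), 'position': array([0.2195, 0.6112, 0.3016]), 'ee_rot': array([[-0.9412,  0.3379, -0.0008],
       [ 0.3379,  0.9412, -0.0024],
       [-0.    , -0.0026, -1.    ]]), 'contact_force': array([-0.0907, -0.579 , -0.1979]), 'wrist_torque': array([-0.0159, -0.0193,  0.0095]), 'finger_force': 0.0, 'gripper_width': 1.0020669149362529} 0.0653
scene {'camera_matrix': array([[455.3591,   0.    , 279.7855],
       [  0.    , 455.3591, 219.938 ],
       [  0.    ,   0.    ,   1.    ]]), 'extrinsics': array([[ 0.6255, -0.7801, -0.0131, -0.3444],
       [ 0.3901,  0.2981,  0.8712, -0.365 ],
       [-0.6757, -0.5501,  0.4908, -0.8383],
       [ 0.    ,  0.    ,  0.    ,  1.    ]])}
top {'camera_matrix': array([[546.1216,   0.    , 289.1009],
       [  0.    , 546.1216, 201.1158],
       [  0.    ,   0.    ,   1.    ]]), 'extrinsics': array([[-0.1048, -0.9945,  0.003 ,  0.0092],
       [ 0.9729, -0.1019,  0.2076, -0.5701],
       [-0.2062,  0.0247,  0.9782, -1.8741],
       [ 0.    ,  0.    ,  0.    ,  1.    ]])}
wrist {'camera_matrix': array([[289.2301,   0.    , 281.443 ],
       [  0.    , 289.2301, 210.5361],
       [  0.    ,   0.    ,   1.    ]]), 'hand_eye': array([[ 0.0002,  0.9629,  0.2697,  0.0758],
       [ 1.    , -0.0003,  0.0005,  0.0017],
       [ 0.0006,  0.2697, -0.9629, -0.0826],
       [ 0.    ,  0.    ,  0.    ,  1.    ]])}
```

View pics/scene0.png

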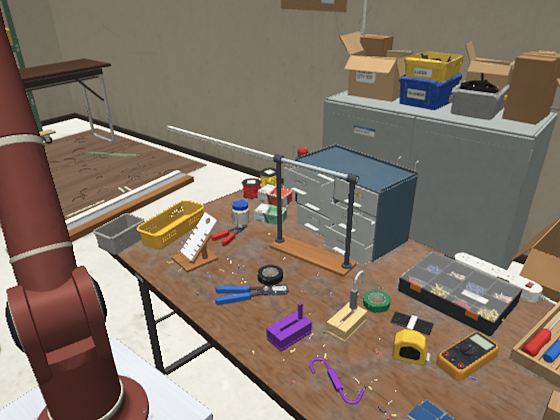

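View pics/top0.png

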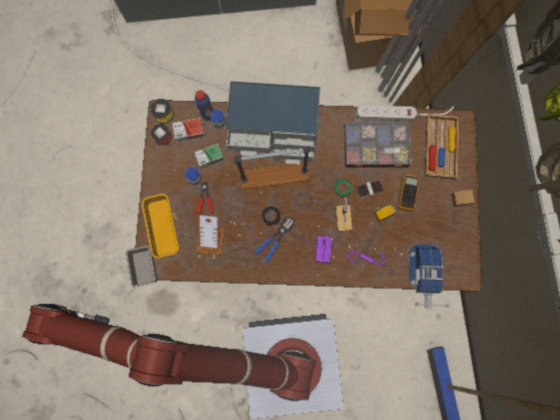

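```bash
python3 - <<'E'
import cv2,numpy as np
a=cv2.imread("pics/scene0.png");b=cv2.imread("pics/top0.png")
def c(im,x,y,w,h,s): 
    r=cv2.resize(im[y:y+h,x:x+w],None,fx=s,fy=s,interpolation=cv2.INTER_CUBIC)
    for i in range(0,w,10): cv2.line(r,(i*s,0),(i*s,6 if i%50 else 14),(0,255,255),1)
    for i in range(0,h,10): cv2.line(r,(0,i*s),(6 if i%50 else 14,i*s),(0,255,255),1)
    return r
# scene block (320,260,+80x75), scene rest (165,200,80x75), top rest(190,200..), top block
m=np.vstack([np.hstack([c(a,310,265,80,60,5),c(a,165,205,80,60,5)]),np.hstack([c(b,310,180,80,60,5),c(b,175,200,80,60,5)])])
cv2.imwrite("pics/m1.png",m)
E
```

```text
(no output)
```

View pics/m1.png

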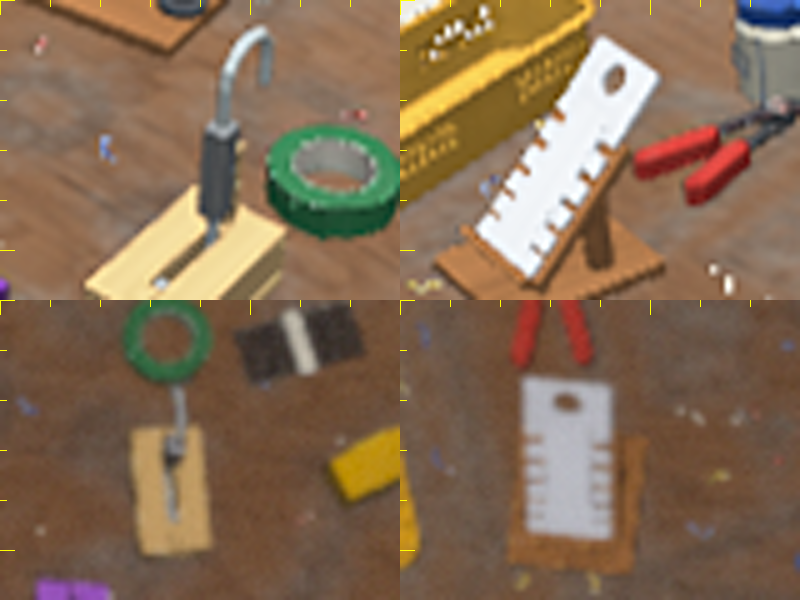

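```bash
cat > h.py <<'E'
from cell import ctrl
import cv2,numpy as np
np.set_printoptions(precision=4,suppress=True)
def cam(n,state=None):
    c=ctrl.get_calibration(n);K=c["camera_matrix"]
    if n=="wrist":
        T=np.eye(4);T[:3,:3]=state["ee_rot"];T[:3,3]=state["position"]
        E=np.linalg.inv(T@c["hand_eye"])
    else: E=c["extrinsics"]
    return K,np.diag([1,-1,-1,1.])@E
def P(c): return c[0]@c[1][:3]
def ray(c,u,v):
    d=c[1][:3,:3].T@np.linalg.solve(c[0],[u,v,1.]); return -c[1][:3,:3].T@c[1][:3,3],d
def onz(c,u,v,z):
    o,d=ray(c,u,v);return o+d*(z-o[2])/d[2]
def tri(obs):
    A=[]
    for c,u,v in obs: p=P(c);A+= [u*p[2]-p[0],v*p[2]-p[1]]
    A=np.array(A);A/=np.linalg.norm(A[:,:3],axis=1)[:,None]
    return np.linalg.lstsq(A[:,:3],-A[:,3],rcond=None)[0]
def proj(c,X):
    q=P(c)@np.append(X,1);return q[:2]/q[2]
E
python3 - <<'E'
from h import *
S=cam("scene");T=cam("top")
print("block",[onz(T,*p,.034) for p in [(336.4,206),(350,205.4),(352.4,230),(338.4,231.2)]])
print("sleeve mid z71",onz(S,353.9,299.3,.071))
print("hole tri",tri([(S,208,220.6),(T,208.6,220.4)]))
print("plate top z~.115 corners",[onz(T,*p,.115) for p in [(199.8,215.4),(217.6,216)]],[onz(T,*p,.02) for p in [(200.4,246),(217.4,247.6)]])
print("rail ends scene z.27",onz(S,278,160,.27),onz(S,353,178,.27))
print(proj(T,onz(S,278,160,.27)),proj(T,onz(S,353,178,.27)))
E
```

```text
block [array([ 0.538 , -0.2177,  0.034 ]), array([ 0.5351, -0.2665,  0.034 ]), array([ 0.4457, -0.2636,  0.034 ]), array([ 0.4466, -0.2136,  0.034 ])]
sleeve mid z71 [ 0.511  -0.2445  0.071 ]
hole tri [0.521  0.2319 0.104 ]
plate top z~.115 corners [array([0.5385, 0.2598, 0.115 ]), array([0.5301, 0.1995, 0.115 ])] [array([0.4471, 0.2791, 0.02  ]), array([0.4351, 0.2195, 0.02  ])]
rail ends scene z.27 [0.6679 0.0956 0.27  ] [ 0.6868 -0.1226  0.27  ]
[240.5948 161.6829] [307.7749 149.2704]
```

Call:
send_rows(motion=[93, 0, 0, 0, -5.8, 93, 0, 0, 0, -5.8, 93, 0, 0, 0, -5.8, 93, -20.5, -31.8, 0, 0, 93, -20.5, -31.8, 0, 0, 93, -20.5, -31.8, 0, 0, 93, -20.5, -31.8, 0, 0, 93, -20.5, -31.8, 0, 0, 93, -20.5, -31.8, 0, 0, 93, -20.5, -31.8, 0, 0, 93, -20.5, -31.8, 0, 0, 93, -20.5, -31.8, 0, 0, 93, -20.5, -31.8, 0, 0, 93, -20.5, -31.8, 0, 0, 93, -20.5, -31.8, 0, 0, 93, 0, 0, 0, 0, 93, 0, 0, 0, 0])

```text
time: 1.57
position: [0.451, 0.2177, 0.3026]
ee_rot: [[-0.999, 0.047, -0.0], [0.047, 0.999, -0.001], [0.0, -0.001, -1.0]]
contact_force: [0.0, 0.9, 0.1]
gripper_width: 1.002
finger_force: 0.0
```

```bash
cat >> h.py <<'E'
import pickle
def snap(name):
    s=ctrl.read_state();im=ctrl.capture("wrist");cv2.imwrite(f"pics/{name}.png",im);pickle.dump(s,open(f"pics/{name}.pkl","wb"))
    return s,im
def load(name): return cam("wrist",pickle.load(open(f"pics/{name}.pkl","rb")))
E
python3 -c "
from h import *
snap('w1')"
```

Call:
send_rows(motion=[93, -2.6, -38.5, 0, 0, 93, -2.6, -38.5, 0, 0, 93, -2.6, -38.5, 0, 0, 93, -2.6, -38.5, 0, 0, 93, -2.6, -38.5, 0, 0, 93, -2.6, -38.5, 0, 0, 93, -2.6, -38.5, 0, 0, 93, -2.6, -38.5, 0, 0, 93, -2.6, -38.5, 0, 0, 93, -2.6, -38.5, 0, 0, 93, -2.6, -38.5, 0, 0, 93, -2.6, -38.5, 0, 0, 93, 0, 0, 0, 0, 93, 0, 0, 0, 0])

```text
time: 2.78
position: [0.4623, -0.243, 0.3024]
ee_rot: [[-0.999, 0.043, -0.0], [0.043, 0.999, 0.0], [0.0, 0.0, -1.0]]
contact_force: [-0.0, -0.4, 0.2]
gripper_width: 0.999
finger_force: 0.0
```

```bash
python3 - <<'E'
from h import *
s,im=snap('w2')
print(s["position"],s["qpos"])
a=cv2.imread("pics/w1.png")
for n,X in (("w1",[.521,.232,.104]),("w2",[.511,-.2445,.071])): print(proj(load(n),np.array(X)))
def c(im,x,y,w,h,s): 
    r=cv2.resize(im[y:y+h,x:x+w],None,fx=s,fy=s,interpolation=cv2.INTER_CUBIC)
    for i in range(0,w,10): cv2.line(r,(i*s,0),(i*s,6 if i%50 else 14),(0,255,255),1)
    for i in range(0,h,10): cv2.line(r,(0,i*s),(6 if i%50 else 14,i*s),(0,255,255),1)
    return r
cv2.imwrite("pics/m2.png",np.hstack([c(a,180,60,200,300,2),c(im,180,60,200,300,2)]))
E
```

```text
[ 0.4623 -0.243   0.3024] [ 0.39    0.4176  0.0748  1.7933 -0.038   0.9324  2.0092]
[296.4087 269.7322]
[280.307  240.4788]
```

View pics/m2.png

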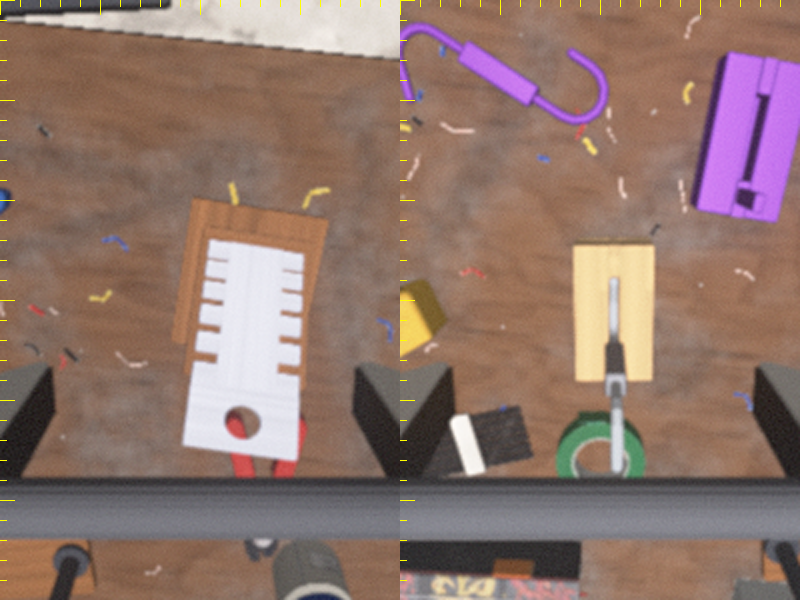

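```bash
python3 - <<'E'
from h import *
S=cam("scene");T=cam("top");A=load("w1");B=load("w2")
def px(x,y,o=0): return 180+(x-o)/2,60+y/2
print("hole",onz(A,*px(242,422),.1055),tri([(A,*px(242,422)),(S,208,220.6)]),tri([(A,*px(242,422)),(S,208,220.6),(T,208.6,220.4)]))
e=[onz(A,*px(*p),.1165) for p in ((183,445),(297,460))]
f=[onz(A,*px(*p),.0247) for p in ((210,240),(304,254))]
print(e,f)
for a,b in ((e[0],e[1]),(f[0],f[1])):
  d=b-a;print("yaw",np.degrees(np.arctan2(-d[0],d[1])),np.linalg.norm(d))
d=sum(e)-sum(f);print("yaw",np.degrees(np.arctan2(d[1],d[0])),d/2)
b=[onz(B,*px(*p,400),.034) for p in ((574,245),(654,245),(653,381),(575,381))]
print("block",b,np.mean(b,0))
for p,z in (((616,382),.096),((617,470),.099)): print(onz(B,*px(*p,400),z))
d=b[3]-b[0]+b[2]-b[1];print("byaw",np.degrees(np.arctan2(d[1],d[0])))
print("sleeve tri",tri([(S,354.4,290.6),(B,*px(616,382,400))]))
E
```

```text
hole [0.5219 0.2368 0.1055] [0.5256 0.2367 0.1   ] [0.5225 0.2344 0.1025]
[array([0.5279, 0.2053, 0.1165]), array([0.5394, 0.2643, 0.1165])] [array([0.4371, 0.2243, 0.0247]), array([0.4488, 0.2833, 0.0247])]
yaw -11.035004726513089 0.06009727193590764
yaw -11.236932959904445 0.060147419427864335
yaw -11.81592865102455 [ 0.0907 -0.019   0.0918]
block [array([ 0.4489, -0.2583,  0.034 ]), array([ 0.451 , -0.2092,  0.034 ]), array([ 0.5411, -0.2116,  0.034 ]), array([ 0.5389, -0.2627,  0.034 ])] [ 0.495  -0.2354  0.034 ]
[ 0.5136 -0.2362  0.096 ]
[ 0.5655 -0.2376  0.099 ]
byaw -2.141418582525316
sleeve tri [ 0.5193 -0.2376  0.0862]
```

Call:
send_rows(motion=[93, -25.7, 4.5, 0, 0, 93, -25.7, 4.5, 0, 0, 93, 0, 0, 0, 0, 93, 0, 0, 20, 0, 93, 0, 0, 20, 0, 93, 0, 0, 20, 0, 93, 0, 0, 20, 0, 93, 0, 0, 20, 0, 93, 0, 0, 20, 0, 93, 0, 0, 16, 0, 93, 0, 0, 16, 0, 93, 0, 0, 0, 0, 93, 0, 0, 0, 0])

```text
time: 3.92
position: [0.5139, -0.233, 0.1504]
ee_rot: [[-0.999, 0.037, -0.002], [0.037, 0.999, 0.002], [0.002, 0.002, -1.0]]
contact_force: [0.1, -0.2, 0.3]
gripper_width: 1.003
finger_force: 0.0
```

```bash
python3 - <<'E'
from h import *
s,im=snap('w3');print(s["position"],s["contact_force"])
cv2.imwrite("pics/w3v.png",cv2.resize(im[100:310,180:390],None,fx=2.8,fy=2.8,interpolation=cv2.INTER_CUBIC))
print(proj(cam("wrist",s),s["position"]-np.array([0,0,.0653])))
E
```

```text
[ 0.5139 -0.233   0.1504] [ 0.1071 -0.2267  0.2621]
[277.9733 268.6287]
```

View pics/w3v.png

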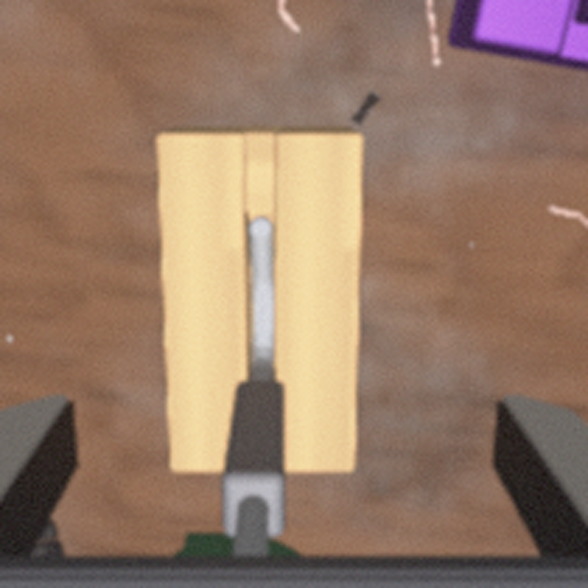

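```bash
python3 - <<'E'
from h import *
B=load("w3");f=lambda x,y:(180+x/2.8,100+y/2.8)
print("top face centre",onz(B,*f(254,505),.096),"front edge top",onz(B,*f(254,475),.096),"front bottom",onz(B,*f(258,383),.046))
b=[onz(B,*f(*p),.034) for p in ((157,133),(363,133),(355,471),(171,471))]
print(b,np.mean(b,0)); d=b[3]-b[0]+b[2]-b[1];print(np.degrees(np.arctan2(d[1],d[0])))
d=b[1]-b[0];print(np.degrees(np.arctan2(-d[0],d[1])))
print("L/R finger tips",[proj(B,np.array([.514,-.233+s,.066]))for s in(-.0465,.0465)], f(75,400),f(497,400))
E
```

```text
top face centre [ 0.515  -0.2368  0.096 ] front edge top [ 0.5088 -0.2365  0.096 ] front bottom [ 0.5094 -0.2372  0.046 ]
[array([ 0.4491, -0.2591,  0.034 ]), array([ 0.4509, -0.2096,  0.034 ]), array([ 0.5402, -0.2127,  0.034 ]), array([ 0.5383, -0.2624,  0.034 ])] [ 0.4946 -0.236   0.034 ]
-2.0695227253626585
-2.139667686461297
L/R finger tips [array([204.2368, 257.3388]), array([352.6288, 252.1224])] (206.78571428571428, 242.85714285714286) (357.5, 242.85714285714286)
```

Call:
send_rows(motion=[93, -2, -5.7, 0, 0, 93, 0, 0, 0, 0, 40, 0, 0, 0, 0, 0, 0, 0, 0, 0, 0, 0, 0, 0, 0, 0, 0, 0, 0, 0, 0, 0, 0, 0, 0, 0, 0, 0, 0, 0, 0, 0, 0, 0, 0, 0, 0, 0, 0, 0, 0, 0, 0, 0, 0, 0, 0, 0, 0, 0])

```text
time: 4.97
position: [0.5155, -0.2414, 0.1507]
ee_rot: [[-0.999, 0.041, -0.0], [0.041, 0.999, -0.0], [0.0, -0.0, -1.0]]
contact_force: [-0.5, 0.3, -0.2]
gripper_width: 0.33
finger_force: 0.0
```

```bash
python3 - <<'E'
from h import *
s,im=snap('w4');print(s["position"],s["gripper_width"],s["dq"])
cv2.imwrite("pics/w4v.png",cv2.resize(im[100:310,180:390],None,fx=2.8,fy=2.8,interpolation=cv2.INTER_CUBIC))
E
```

```text
[ 0.5155 -0.2414  0.1507] 0.3301622038804538 [-0.0021 -0.0003 -0.0005  0.0007  0.0021 -0.0009  0.0006]
```

View pics/w4v.png

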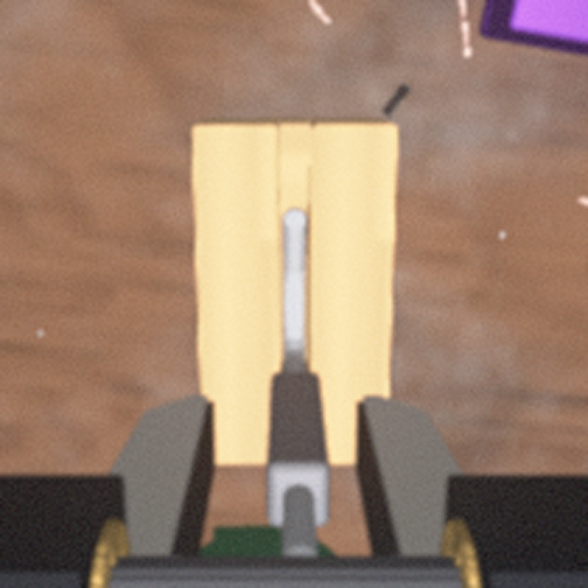

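Call:
send_rows(motion=[31, 0, 2.4, 0, 0, 31, 0, 0, 0, 0, 31, 0, 0, 0, 0, 0, 0, 0, 0, 0, 0, 0, 0, 0, 0, 0, 0, 0, 0, 0, 0, 0, 0, 0, 0, 0, 0, 0, 0, 0, 0, 0, 0, 0, 0, 0, 0, 0, 0, 0, 0, 0, 0, 0, 0])

```text
time: 5.93
position: [0.5156, -0.2391, 0.1507]
ee_rot: [[-0.999, 0.041, -0.0], [0.041, 0.999, -0.0], [0.0, -0.0, -1.0]]
contact_force: [0.5, -0.3, 0.6]
gripper_width: 0.127
finger_force: 30.0
```

Call:
send_rows(motion=[0, 0, 0, -5, 0, 0, 0, 0, -10, 0, 0, 0, 0, -15, 0, 0, 0, 0, -15, 0, 0, 0, 0, -15, 0, 0, 0, 0, -15, 0, 0, 0, 0, -15, 0, 0, 0, 0, -15, 0, 0, 0, 0, -15, 0, 0, 0, 0, -15, 0, 0, 0, 0, -14, 0, 0, 0, 0, 0, 3.1, 0, 0, 0, 0, 3.1, 0, 0, 0, 0, 3.1, 0, 0, 0, 0, 0])

```text
time: 7.18
position: [0.5155, -0.2389, 0.3007]
ee_rot: [[-0.979, 0.203, 0.001], [0.203, 0.979, -0.0], [-0.001, -0.0, -1.0]]
contact_force: [0.1, -0.3, -0.7]
gripper_width: 0.128
finger_force: 30.0
```

Call:
send_rows(motion=[0, 1.6, 15, 0, 0, 0, 1.6, 30, 0, 0, 0, 1.6, 33, 0, 0, 0, 1.6, 33, 0, 0, 0, 1.6, 33, 0, 0, 0, 1.6, 33, 0, 0, 0, 1.6, 33, 0, 0, 0, 1.6, 33, 0, 0, 0, 1.6, 33, 0, 0, 0, 1.6, 33, 0, 0, 0, 1.6, 33, 0, 0, 0, 1.6, 33, 0, 0, 0, 1.6, 33, 0, 0, 0, 1.6, 33, 0, 0, 0, 0, 24, 0, 0, 0, 0, 0, 0, 0, 0, 0, 0, 0, 0, 0])

```text
$.motion: bad value
```

```bash
python3 - <<'E'
from h import *
s=ctrl.read_state();print(s["time"],s["position"],s["ee_rot"],s["gripper_width"],s["finger_force"],s["contact_force"],s["qpos"])
S=cam("top");print("jar",onz(S,193,175,.072))
E
```

```text
7.1833 [ 0.5155 -0.2389  0.3007] [[-0.9792  0.2028  0.0008]
 [ 0.2028  0.9792 -0.0003]
 [-0.0009 -0.0002 -1.    ]] 0.12810331486250567 30.00078856945038 [ 0.1455 -0.2883 -0.7379] [ 0.3205  0.4892  0.115   1.6736 -0.0649  0.9817  1.8248]
jar [0.6953 0.2796 0.072 ]
```

Call:
send_rows(motion=[0, 1.6, 31, 0, 0, 0, 1.6, 31, 0, 0, 0, 1.6, 31, 0, 0, 0, 1.6, 31, 0, 0, 0, 1.6, 31, 0, 0, 0, 1.6, 31, 0, 0, 0, 1.6, 31, 0, 0, 0, 1.6, 31, 0, 0, 0, 1.6, 31, 0, 0, 0, 1.6, 31, 0, 0, 0, 1.6, 31, 0, 0, 0, 1.6, 31, 0, 0, 0, 1.6, 31, 0, 0, 0, 1.6, 31, 0, 0, 0, 1.6, 31, 0, 0, 0, 0, 0, 0, 0, 0, 0, 0, 0, 0])

```text
time: 8.6
position: [0.5853, 0.224, 0.2997]
ee_rot: [[-0.981, 0.196, -0.001], [0.196, 0.981, 0.001], [0.001, 0.001, -1.0]]
contact_force: [-0.4, -1.2, -2.0]
gripper_width: 0.126
finger_force: 30.0
```

Call:
send_rows(motion=[0, 0, 0, 20, 0, 0, 0, 0, 20, 0, 0, 0, 0, 20, 0, 0, 0, 0, 20, 0, 0, 0, 0, 20, 0, 0, 0, 0, 0, 0, 0, 0, 0, 0, 0, 0, 0, 0, 0, 0])

```text
time: 9.27
position: [0.5869, 0.2203, 0.2012]
ee_rot: [[-0.979, 0.203, 0.002], [0.203, 0.979, 0.0], [-0.002, 0.001, -1.0]]
contact_force: [0.5, -0.1, 0.4]
gripper_width: 0.128
finger_force: 30.0
```

```bash
python3 - <<'E'
from h import *
s,im=snap('w5');print(s["position"],s["ee_rot"][:,0],s["contact_force"],s["gripper_width"])
cv2.imwrite("pics/w5v.png",cv2.resize(im[100:310,150:430],None,fx=2.8,fy=2.8,interpolation=cv2.INTER_CUBIC))
C=cam("wrist",s);print(proj(C,np.array([.5233,.2365,.104])))
E
```

```text
[0.5869 0.2203 0.2012] [-0.9792  0.203  -0.0021] [ 0.5381 -0.1363  0.4013] 0.12843319311273974
[283.2897 146.239 ]
```

View pics/w5v.png

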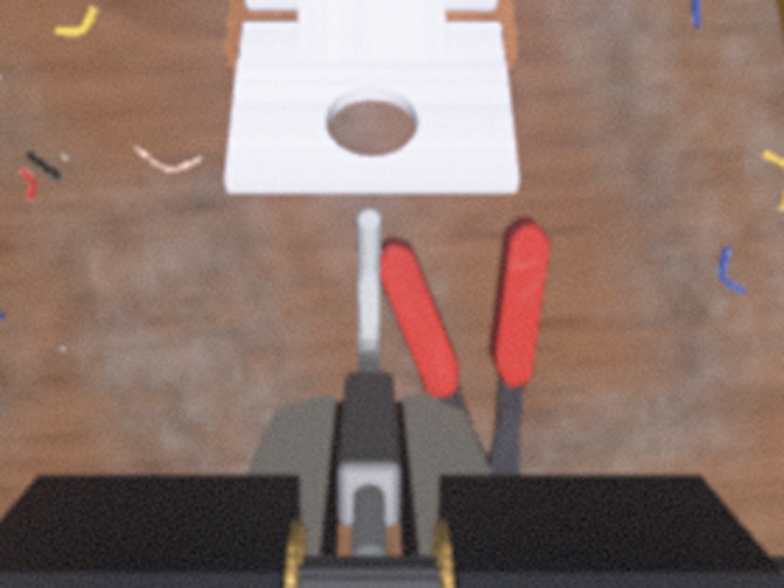

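```bash
python3 - <<'E'
from h import *
C=load("w5");f=lambda x,y:(150+x/2.8,100+y/2.8)
ex=np.array([.9792,-.203,0]);g=np.array([.5869,.2203,.2012])+[.0002,.0024,-.0797]
tip=g-.043*ex-[0,0,.038];print("tip pred",tip,proj(C,tip),f(370,214))
print("hole face",onz(C,*f(372,122),.1054), "end edge",[onz(C,*f(*p),.1165) for p in((226,190),(519,190))])
print("tip meas",onz(C,*f(370,217),tip[2]))
E
```

```text
tip pred [0.545  0.2314 0.0835] [282.2386 177.2581] (282.1428571428571, 176.42857142857144)
hole face [0.5216 0.2366 0.1054] end edge [array([0.5284, 0.2044, 0.1165]), array([0.5406, 0.2635, 0.1165])]
tip meas [0.5451 0.2313 0.0835]
```

Call:
send_rows(motion=[0, 5, 0, -4.8, 0, 0, 5, 0, -4.8, 0, 0, 5, 0, -4.8, 0, 0, 5, 0, -4.8, 0, 0, 5, 0, -4.7, 0, 0, 5, 0, -4.7, 0, 0, 5, 0, -4.7, 0, 0, 5, 0, -4.7, 0, 0, 0, 0, 0, 0, 0, 0, 0, 0, 0])

```text
time: 10.15
position: [0.5467, 0.2295, 0.2381]
ee_rot: [[-0.979, 0.201, 0.001], [0.201, 0.979, 0.0], [-0.001, 0.0, -1.0]]
contact_force: [-0.2, -0.2, -0.9]
gripper_width: 0.126
finger_force: 30.0
```

```bash
python3 - <<'E'
from h import *
s,im=snap('w6');print(s["position"],s["ee_rot"][:,0],s["contact_force"],s["wrist_torque"],s["gripper_width"])
sc=ctrl.capture("scene")
m=np.hstack([cv2.resize(im[70:310,160:400],(500,500),interpolation=cv2.INTER_CUBIC),cv2.resize(sc[170:290,160:232],(300,500),interpolation=cv2.INTER_CUBIC)])
cv2.imwrite("pics/m6.png",m)
E
```

```text
[0.5467 0.2295 0.2381] [-0.9795  0.2015 -0.0006] [-0.1772 -0.2154 -0.8708] [-0.0081 -0.0311  0.061 ] 0.12583683427847106
```

View pics/m6.png

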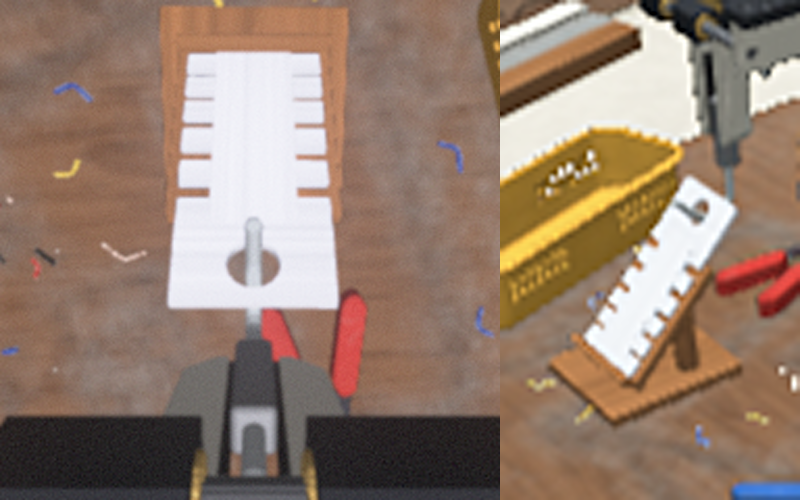

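Call:
send_rows(motion=[0, 0, 0, -4, 0, 0, 0, 0, -4, 0, 0, 0, 0, -4, 0, 0, 4.6, 0, -3.2, 0, 0, 4.6, 0, -3.2, 0, 0, 4.6, 0, -3.2, 0, 0, 4.6, 0, -3, 0, 0, 4.6, 0, -3, 0, 0, 4.6, 0, -3, 0, 0, 4.6, 0, -3, 0, 0, 4.6, 0, -3, 0, 0, 0, 0, 0, 0])

```text
time: 11.25
position: [0.5097, 0.2374, 0.2749]
ee_rot: [[-0.98, 0.201, -0.0], [0.201, 0.98, 0.001], [0.001, 0.001, -1.0]]
contact_force: [-0.9, -0.8, -1.2]
gripper_width: 0.127
finger_force: 30.0
```

Call:
send_rows(motion=[0, 4.6, 0, -1.5, 0, 0, 4.6, 0, -1.5, 0, 0, 4.6, 0, -1.5, 0, 0, 4.6, 0, -1.5, 0, 0, 4.6, 0, -1.5, 0, 0, 4.6, 0, -1.5, 0, 0, 4.6, 0, -1.5, 0, 0, 4.6, 0, -1.5, 0, 0, 0, 0, -4, 0, 0, 0, 0, -4, 0, 0, 0, 0, -5, 0, 0, 0, 0, -5, 0, 0, 0, 0, -6, 0, 0, 0, 0, -6, 0, 0, 0, 0, -6, 0, 0, 0, 0, -6, 0, 0, 0, 0, 0, 0])

```text
time: 12.67
position: [0.4754, 0.2444, 0.3299]
ee_rot: [[-0.979, 0.202, 0.003], [0.202, 0.979, 0.001], [-0.002, 0.002, -1.0]]
contact_force: [-0.6, 0.3, -1.2]
gripper_width: 0.128
finger_force: 30.0
```

```bash
python3 - <<'E'
from h import *
s,im=snap('w7');print(s["position"],s["contact_force"],s["wrist_torque"],s["gripper_width"])
sc=ctrl.capture("scene")
m=np.hstack([cv2.resize(im[70:310,160:400],(500,500),interpolation=cv2.INTER_CUBIC),cv2.resize(sc[150:270,150:222],(300,500),interpolation=cv2.INTER_CUBIC)])
cv2.imwrite("pics/m7.png",m)
E
```

```text
[0.4754 0.2444 0.3299] [-0.5566  0.3204 -1.232 ] [-0.017   0.0106 -0.0653] 0.1279178617790125
```

View pics/m7.png

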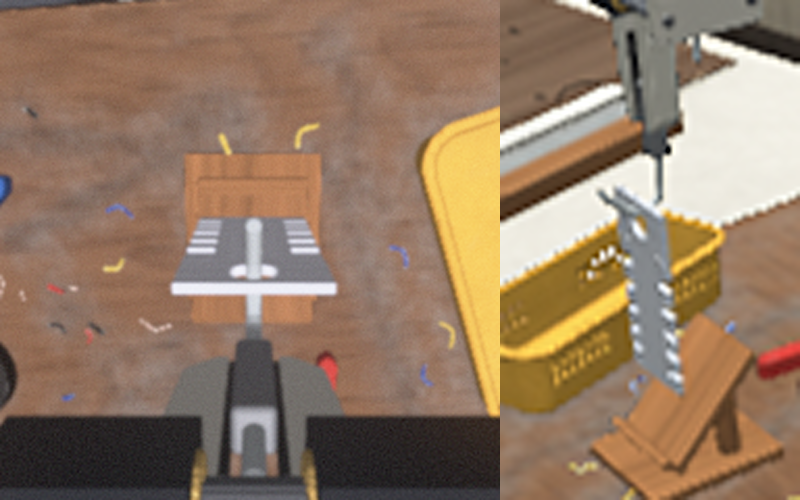

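Call:
send_rows(motion=[0, 0, 0, 0, 0, 0, 0, 0, 0, 0, 0, 0, 0, -1, -1, 0, 0, 0, -2, -2, 0, 0, 0, -2, -2, 0, 0, 0, -2, -2, 0, 0, 0, -2, -2, 0, 0, 0, -2, -2, 0, 0, 0, -2, -2, 0, 0, 0, -1, -2, 0, 0, 0, 0, -1, 0, 0, 0, 0, -0.6, 0, 0, 0, 0, 0])

```text
time: 13.85
position: [0.4747, 0.2441, 0.3421]
ee_rot: [[-0.996, -0.086, -0.001], [-0.086, 0.996, -0.0], [0.001, -0.0, -1.0]]
contact_force: [0.2, 0.5, -1.7]
gripper_width: 0.124
finger_force: 30.0
```

Call:
send_rows(motion=[0, -1.6, -4, 0, 0, 0, -3.2, -8, 0, 0, 0, -4.8, -12, 0, 0, 0, -6.4, -15.8, 0, 0, 0, -6.4, -15.8, 0, 0, 0, -6.4, -15.8, 0, 0, 0, -6.4, -15.8, 0, 0, 0, -6.4, -15.8, 0, 0, 0, -6.4, -15.8, 0, 0, 0, -6.4, -15.8, 0, 0, 0, -6.4, -15.8, 0, 0, 0, -6.4, -15.8, 0, 0, 0, -6.4, -15.8, 0, 0, 0, -6.4, -15.8, 0, 0, 0, -6.4, -15.8, 0, 0, 0, -6.4, -15.8, 0, 0, 0, -6.4, -15.8, 0, 0, 0, -4.8, -12, 0, 0, 0, -3.2, -8, 0, 0, 0, -1.6, -4, 0, 0])

```text
time: 15.52
position: [0.6067, -0.0167, 0.3421]
ee_rot: [[-0.996, -0.084, -0.0], [-0.084, 0.996, -0.001], [0.0, -0.001, -1.0]]
contact_force: [0.1, -0.9, -1.2]
gripper_width: 0.127
finger_force: 30.0
```

Call:
send_rows(motion=[0, 0, 0, 0, 0, 0, 0, 0, 0, 0, 0, 0, 0, 0, 0, 0, 0, 0, 0, 0, 0, 0, 0, 0, 0, 0, 0, 0, 0, 0])

```text
time: 16.02
position: [0.6063, -0.0139, 0.3425]
ee_rot: [[-0.996, -0.087, 0.0], [-0.087, 0.996, 0.0], [-0.0, 0.0, -1.0]]
contact_force: [-0.9, -0.0, -0.4]
gripper_width: 0.131
finger_force: 30.0
```

```bash
python3 - <<'E'
from h import *
s,im=snap('w8');print(s["position"],s["ee_rot"][:,0],s["contact_force"],s["gripper_width"],s["qpos"])
C=cam("wrist",s)
print([proj(C,np.array(p)) for p in ([.682,-.007,.27],[.6729,.1025,.27],[.6918,-.1157,.27])])
sc=ctrl.capture("scene")
m=np.vstack([cv2.resize(im[140:,:],(800,400),interpolation=cv2.INTER_CUBIC),cv2.resize(sc[130:230,230:430],(400,200),interpolation=cv2.INTER_CUBIC).repeat(1,1) if 0 else cv2.resize(sc[120:270,180:480],(800,400))[:200]])
m=np.vstack([cv2.resize(im[140:,:],(700,350),interpolation=cv2.INTER_CUBIC),cv2.copyMakeBorder(cv2.resize(sc[120:270,220:460],(400,250),interpolation=cv2.INTER_CUBIC),0,0,0,300,0)])
cv2.imwrite("pics/m8.png",m)
E
```

```text
[ 0.6063 -0.0139  0.3425] [-0.9962 -0.0873 -0.0001] [-0.9218 -0.0437 -0.4354] 0.1313193991334953 [-0.0498  0.5116  0.0603  1.5007 -0.0329  1.1303  1.675 ]
[array([279.0568, 368.3372]), array([446.1812, 368.9532]), array([112.9578, 368.6735])]
```

View pics/m8.png

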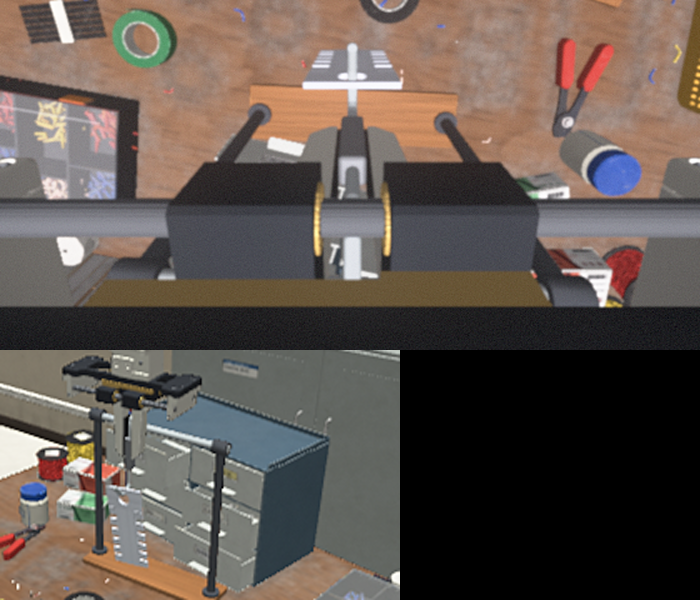

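```bash
python3 - <<'E'
from h import *
S=cam("scene");T=cam("top")
b=np.array([0,-.0024,0])*1
R=lambda a:np.array([[np.cos(a),-np.sin(a),0],[np.sin(a),np.cos(a),0],[0,0,1]])
g=np.array([.5157,-.2391,.071]);Rh=R(np.radians(-2.1))
H=np.array([.523,.2363-.0024,.104]);ex=R(np.radians(-11.5))
pts={"sleevetop":(g+Rh@[0,0,.025],(354.4,290.6)),"sleevebot":(g-Rh@[0,0,.025],(353.4,308)),
"hooktip":(g+Rh@[.034,0,.028],(310+266/5,265+82/5)),"hole":(H+ex@[-.0014,0,.0014],(208,220.6)),
"pl_ul":(H+ex@[.01,.03,.0127],(165+200/5,205+35/5)),"pl_ur":(H+ex@[.01,-.03,.0127],(165+258/5,205+77/5)),
"pl_bl":(H+ex@[-.082,.03,-.0793],(165+75/5,205+232/5)),"pl_br":(H+ex@[-.082,-.03,-.0793],(165+128/5,205+278/5))}
for k,(X,o) in pts.items(): print(k,np.array(o)-proj(S,X))
print("hole top",np.array((208.6,220.4))-proj(T,H))
print("sleevetop top", np.array((310+176/5,180+140/5))-proj(T,g+[0,0,.025]))
A=load("w1");B=load("w2");D=load("w8")
for z in (.012,.022):
  print("posts",onz(A,216,338,z),onz(B,372.5,335,z),onz(D,208,229.6,z),onz(D,356.8,237.6,z))
im=cv2.imread("pics/scene0.png").astype(int)
for u in range(285,350,10):
  v=int(160+(u-278)*.24); print(u,v-7,im[v-7:v+8,u].mean(1).astype(int))
E
```

```text
sleevetop [0.792  2.2195]
sleevebot [1.2565 2.0381]
hooktip [1.2656 1.2609]
hole [0.8285 0.6871]
pl_ul [0.3851 0.7858]
pl_ur [0.4188 1.3729]
pl_bl [0.379 1.242]
pl_br [0.1729 1.3265]
hole top [0.45  0.776]
sleevetop top [ 0.321  -0.0739]
posts [0.6779 0.1083 0.012 ] [ 0.6942 -0.1122  0.012 ] [ 0.6861 -0.1164  0.012 ] [0.6792 0.1096 0.012 ]
posts [0.6698 0.1114 0.022 ] [ 0.6859 -0.1156  0.022 ] [ 0.6823 -0.114   0.022 ] [0.6756 0.1065 0.022 ]
285 154 [116 114 115 107 157 210 197 137  73 107 119 107 109 178 167]
295 157 [104 100  91  59 188 228 179 120  83 119 147 134 123 121 149]
305 159 [115 115 115 100 140 212 219 163 105 111 132 125 118 118 119]
315 161 [116 116 116 114 104 199 236 206 145  77  98 124 128 128 121]
325 164 [117 118 116 111 114 196 229 187 126  81  91 142 226 247 187]
335 166 [117 117 117 116 109 160 214 218 168 112  79  96 112 107 104]
345 169 [115 116 116 112 103 192 231 208 157 101  66 100 170 153 114]
```

```bash
python3 - <<'E'
from h import *
S=cam("scene")
L=lambda u,db:(u-.8,168.3-db+.273*(u-315))
for db in (.8,1.3,1.8):
  p=[onz(S,*L(u,db),.27) for u in (285,345)]; d=p[0]-p[1]
  m=p[1]+d*((-.005-p[1][1])/d[1]); print(p,"yaw",np.degrees(np.arctan2(-d[0],d[1])),"x at y=-.005",m)
# current scene image: hook/gripper
im=ctrl.capture("scene");cv2.imwrite("pics/s8.png",im)
s=ctrl.read_state();print(s["position"])
# crook tip & plate corners predicted in the scene
R=s["ee_rot"];g=s["position"]+R@np.array([0,0,.0797])
h=lambda x,y,z:proj(S,g+R@np.array([-x,y,-z]))+[.8,1.3]
print("tip",h(.034,0,.028),"top",h(.017,0,.062),"platetop",h(-.015,.03,-.051),h(-.015,-.03,-.051),"plate bottom",h(-.015,.03,-.181),h(-.015,-.03,-.181))
a,b=[int(round(x)) for x in h(-.015,-.03,-.116)]
print("right plate edge row",b,"cols",a-10,im[b-1:b+2,a-10:a+11].mean((0,2)).astype(int))
a,b=[int(round(x)) for x in h(-.015,.03,-.071)]
print("left edge row",b,"cols",a-10,im[b-1:b+2,a-10:a+11].mean((0,2)).astype(int))
a,b=[int(round(x)) for x in h(-.015,0.012,-.051)]
print("top edge col",a,"rows",b-10,im[b-10:b+11,a-1:a+2].mean((1,2)).astype(int))
E
```

```text
[array([0.6817, 0.0855, 0.27  ]), array([ 0.6858, -0.0984,  0.27  ])] yaw 1.2773930262331 x at y=-.005 [ 0.6837 -0.005   0.27  ]
[array([0.6844, 0.0877, 0.27  ]), array([ 0.6883, -0.0968,  0.27  ])] yaw 1.2055604099221893 x at y=-.005 [ 0.6864 -0.005   0.27  ]
[array([0.6873, 0.0899, 0.27  ]), array([ 0.6909, -0.0952,  0.27  ])] yaw 1.1334960427573024 x at y=-.005 [ 0.6891 -0.005   0.27  ]
[ 0.6063 -0.0145  0.3424]
tip [305.4648 166.6391] top [301.9987 155.7877] platetop [284.6517 199.9593] [305.2092 205.8687] plate bottom [285.0917 243.9288] [304.5435 250.617 ]
right plate edge row 229 cols 295 [143 142 142 140 140 143 142 139 152 168 166 157 173 135 118 126 137 157
 179 204 223]
left edge row 207 cols 275 [160 140  75  45  50  42  87 136 153 148 138 136 137 138 137 129 125 110
 121 132 126]
top edge col 291 rows 192 [134 107  80  81  81  80  79  81  80  87 203 193 119 106 103 120 141 158
 173 161 137]
```

```bash
python3 - <<'E'
from h import *
from scipy.optimize import least_squares
S=cam("scene");o=ray(S,0,0)[0]
im=cv2.imread("pics/scene0.png").astype(float).mean(2)
U=np.arange(284,349);V=[]
for u in U:
  v0=158.15+.259*(u-285);r=np.arange(int(v0)-3,int(v0)+5);c=im[r,u]
  k=np.argmax(np.diff(c)); hi=c[k+1:k+4].max();lo=c[max(0,k-1):k+2].min();t=(hi+lo)/2
  j=[i for i in range(len(r)-1) if c[i]<t<=c[i+1]];V.append(r[j[0]]+(t-c[j[0]])/(c[j[0]+1]-c[j[0]]) if j else np.nan)
V=np.array(V);ok=np.isfinite(V);p=np.polyfit(U[ok],V[ok],1)
for _ in range(3): ok&=abs(V-np.polyval(p,U))<.5;p=np.polyfit(U[ok],V[ok],1)
print("slope",p,ok.sum())
def res(q,bias):
  x0,yaw=q;ax=np.array([-np.sin(yaw),np.cos(yaw),0]);out=[]
  for y in np.linspace(-.09,.08,9):
    c=np.array([x0,-.005,.27])+ax*y;n=np.cross(c-o,ax);n/=np.linalg.norm(n);n*=np.sign(n[2])
    e=proj(S,c+.006*n)+bias;out.append(np.polyval(p,e[0])-e[1])
  return out
for bias in ([.5,1.1],[.7,1.4],[1.1,1.8]):
  r=least_squares(res,[.68,.05],args=(bias,));print(bias,r.x[0],np.degrees(r.x[1]),r.cost)
E
```

```text
slope [ 0.262  83.3199] 62
[0.5, 1.1] 0.6856238102636273 2.0060732339454623 4.8467614016778965e-27
[0.7, 1.4] 0.6870067062956363 1.9703294566469887 5.6545549686242126e-27
[1.1, 1.8] 0.68865831836664 1.927638032299787 4.0389678347315804e-27
```

```bash
python3 - <<'E'
import cv2,numpy as np
for n in ("w2","w5","w8"):
  im=cv2.imread(f"pics/{n}.png").astype(int)
  for u in (75,150,281,350,410,430,480): print(n,u,[tuple(im[v,u]) for v in (345,355,365,372,380,388,400)])
E
```

```text
w2 75 [(np.int64(69), np.int64(63), np.int64(64)), (np.int64(77), np.int64(69), np.int64(66)), (np.int64(77), np.int64(68), np.int64(68)), (np.int64(75), np.int64(67), np.int64(67)), (np.int64(66), np.int64(59), np.int64(59)), (np.int64(27), np.int64(23), np.int64(23)), (np.int64(31), np.int64(27), np.int64(30))]
w2 150 [(np.int64(99), np.int64(100), np.int64(103)), (np.int64(95), np.int64(99), np.int64(103)), (np.int64(93), np.int64(96), np.int64(100)), (np.int64(160), np.int64(160), np.int64(163)), (np.int64(209), np.int64(211), np.int64(216)), (np.int64(33), np.int64(33), np.int64(31)), (np.int64(31), np.int64(34), np.int64(34))]
w2 281 [(np.int64(105), np.int64(121), np.int64(149)), (np.int64(120), np.int64(132), np.int64(160)), (np.int64(50), np.int64(79), np.int64(98)), (np.int64(52), np.int64(79), np.int64(96)), (np.int64(55), np.int64(80), np.int64(101)), (np.int64(32), np.int64(33), np.int64(34)), (np.int64(30), np.int64(27), np.int64(26))]
w2 350 [(np.int64(101), np.int64(114), np.int64(136)), (np.int64(103), np.int64(102), np.int64(106)), (np.int64(50), np.int64(80), np.in
[... 4935 characters left out ...]
4(31)), (np.int64(33), np.int64(31), np.int64(30))]
w8 430 [(np.int64(57), np.int64(52), np.int64(52)), (np.int64(46), np.int64(42), np.int64(45)), (np.int64(42), np.int64(53), np.int64(62)), (np.int64(51), np.int64(84), np.int64(103)), (np.int64(54), np.int64(88), np.int64(105)), (np.int64(35), np.int64(32), np.int64(34)), (np.int64(19), np.int64(16), np.int64(15))]
w8 480 [(np.int64(117), np.int64(126), np.int64(148)), (np.int64(164), np.int64(167), np.int64(169)), (np.int64(250), np.int64(249), np.int64(250)), (np.int64(234), np.int64(232), np.int64(233)), (np.int64(180), np.int64(177), np.int64(210)), (np.int64(36), np.int64(30), np.int64(32)), (np.int64(31), np.int64(27), np.int64(25))]
```

Call:
send_rows(motion=[0, 0, 2, 0, 1, 0, 0, 2, 0, 1, 0, 0, 2.5, 0, 0.6, 0, -2, 0, 0, 0, 0, -4, 0, 0, 0, 0, -5, 0, 0, 0, 0, -6, 0, 0, 0, 0, -6, 0, 0, 0, 0, -6, 0, 0, 0, 0, -6, 0, 0, 0, 0, -6, 0, 0, 0, 0, -6, 0, 0, 0, 0, -4, 0, 0, 0, 0, -3, 0, 0, 0, 0, -2, 0, 0, 0, 0, -1.5, 0, 0, 0, 0, 0, 0, 0, 0, 0, 0, 0, 0, 0, 0, 0, 0, 0, 0, 0, 0, 0, 0, 0])

```text
time: 17.83
position: [0.6632, -0.0058, 0.3425]
ee_rot: [[-0.999, -0.041, -0.0], [-0.041, 0.999, -0.0], [0.0, -0.0, -1.0]]
contact_force: [-0.5, 0.1, -2.4]
gripper_width: 0.131
finger_force: 30.0
```

```bash
python3 - <<'E'
from h import *
s,im=snap('w9');print(s["time"],s["position"],s["ee_rot"],s["contact_force"],s["wrist_torque"],s["gripper_width"])
sc=ctrl.capture("scene");cv2.imwrite("pics/s9.png",sc)
S=cam("scene");R=s["ee_rot"];g=s["position"]+R@np.array([0,0,.0797])
h=lambda x,y,z:proj(S,g+R@np.array([-x,y,-z]))+[.7,1.4]
print("tip end",h(.034,0,.028),"bend top",h(.017,0,.059),"outer",h(.031,0,.045), "rail line at tip",.262*h(.034,0,.028)[0]+83.32)
u,v=h(.025,0,.045);u=int(u);v=int(v)
print(u,v);print(sc[v-12:v+22,u-16:u+22].mean(2).astype(int))
E
```

```text
17.8333 [ 0.6632 -0.0058  0.3425] [[-0.9992 -0.0409 -0.0001]
 [-0.0409  0.9992 -0.0001]
 [ 0.0001 -0.0001 -1.    ]] [-0.4997  0.1155 -2.406 ] [-0.0043 -0.0327  0.0391] 0.13052457179798832
tip end [316.2108 159.1886] bend top [312.8608 149.6297] outer [315.7436 153.2571] rail line at tip 166.16722805687417
314 153
[[ 34  77  70 ... 114 140 116]
 [ 25  99  87 ... 134 157 137]
 [ 18  71  54 ... 131 131 123]
 ...
 [124 120 122 ... 230 233 217]
 [153 178 156 ... 196 208 222]
 [141 164 156 ... 135 153 170]]
```

Call:
send_rows(motion=[0, 0, 0, 3, 0, 0, 0, 0, 3, 0, 0, 0, 0, 3, 0, 0, 0, 0, 3, 0, 0, 0, 0, 3, 0, 0, 0, 0, 2, 0, 0, 0, 0, 2, 0, 0, 0, 0, 2, 0, 0, 0, 0, 2, 0, 0, 0, 0, 0, 0, 0, 0, 0, 0, 0])

```text
time: 18.85
position: [0.6634, -0.0057, 0.3192]
ee_rot: [[-0.999, -0.041, -0.0], [-0.041, 0.999, 0.0], [0.0, 0.0, -1.0]]
contact_force: [-0.1, -0.6, -1.1]
gripper_width: 0.126
finger_force: 30.0
```

Call:
send_rows(motion=[0, 2, 0, 0, 0, 0, 1, 0, 0, 0, 0, 1, 0, 0, 0, 0, 0, 0, 0, 0, 0, 0, 0, 0, 0])

```text
time: 19.27
position: [0.6593, -0.006, 0.3195]
ee_rot: [[-0.999, -0.041, 0.0], [-0.041, 0.999, -0.0], [-0.0, -0.0, -1.0]]
contact_force: [0.3, -0.6, -1.2]
gripper_width: 0.125
finger_force: 30.0
```

Call:
send_rows(motion=[0, 1, 0, 0, 0, 0, 1, 0, 0, 0, 0, 0, 0, 0, 0, 0, 0, 0, 0, 0])

```text
time: 19.6
position: [0.6577, -0.006, 0.3195]
ee_rot: [[-0.999, -0.041, 0.001], [-0.041, 0.999, -0.0], [-0.001, -0.0, -1.0]]
contact_force: [1.5, -0.5, -0.8]
gripper_width: 0.13
finger_force: 30.0
```

Call:
send_rows(motion=[0, 1, 0, 0, 0, 0, 1, 0, 0, 0, 0, 0, 0, 0, 0, 0, 0, 0, 0, 0])

```text
time: 19.93
position: [0.6572, -0.006, 0.3196]
ee_rot: [[-0.999, -0.041, 0.005], [-0.041, 0.999, 0.0], [-0.005, -0.0, -1.0]]
contact_force: [6.3, 0.1, -4.0]
gripper_width: 0.13
finger_force: 30.0
```

Call:
send_rows(motion=[0, -3, 0, 0, 0, 0, -3, 0, 0, 0, 0, -3, 0, 0, 0, 0, 0, 0, 3, 0, 0, 0, 0, 3, 0, 0, 0, 0, 3, 0, 0, 0, 0, 3, 0, 0, 0, 0, 3, 0, 0, 0, 0, 2, 0, 0, 0, 0, 2, 0, 0, 0, 0, 0, 0, 0, 0, 0, 0, 0, 0, 0, 0, 0, 0])

```text
time: 21.02
position: [0.6645, -0.0058, 0.3005]
ee_rot: [[-0.999, -0.041, 0.0], [-0.041, 0.999, -0.0], [-0.0, -0.0, -1.0]]
contact_force: [0.4, 0.4, -1.7]
gripper_width: 0.123
finger_force: 30.0
```

Call:
send_rows(motion=[0, 0, 0, 1, 0, 0, 0, 0, 1, 0, 0, 0, 0, 0, 0, 0, 0, 0, 0, 0])

```text
time: 21.35
position: [0.6643, -0.0058, 0.2983]
ee_rot: [[-0.999, -0.041, -0.0], [-0.041, 0.999, -0.0], [0.0, -0.0, -1.0]]
contact_force: [0.1, -0.2, -2.3]
gripper_width: 0.13
finger_force: 30.0
```

Call:
send_rows(motion=[0, 0, 0, 1, 0, 0, 0, 0, 0, 0, 0, 0, 0, 0, 0])

```text
time: 21.6
position: [0.6645, -0.0058, 0.2977]
ee_rot: [[-0.999, -0.041, 0.001], [-0.041, 0.999, -0.0], [-0.001, -0.0, -1.0]]
contact_force: [-1.0, -0.1, 0.3]
gripper_width: 0.127
finger_force: 30.0
```

Call:
send_rows(motion=[0, 0, 0, 1, 0, 0, 0, 0, 0, 0, 0, 0, 0, 0, 0])

```text
time: 21.85
position: [0.6646, -0.0058, 0.2975]
ee_rot: [[-0.999, -0.041, 0.002], [-0.041, 0.999, 0.0], [-0.002, -0.0, -1.0]]
contact_force: [-2.3, 0.4, 5.7]
gripper_width: 0.128
finger_force: 30.0
```

Call:
send_rows(motion=[0, 0, 0, 1, 0, 0, 0, 0, 0, 0, 0, 0, 0, 0, 0])

```text
time: 22.1
position: [0.6648, -0.0058, 0.2973]
ee_rot: [[-0.999, -0.041, 0.003], [-0.041, 0.999, 0.0], [-0.003, -0.0, -1.0]]
contact_force: [-2.6, 0.2, 7.4]
gripper_width: 0.126
finger_force: 30.0
```

Call:
send_rows(motion=[0, 0, 0, -1.5, 0, 0, 0, 0, 0, 0, 0, 0, 0, 0, 0, 0, 0, 0, 0, 0, 0, 0, 0, 0, 0, 0, 0, 0, 0, 0, 0, 0, 0, 0, 0, 0, 0, 0, 0, 0])

```text
time: 22.77
position: [0.6647, -0.0058, 0.2975]
ee_rot: [[-0.999, -0.041, 0.001], [-0.041, 0.999, -0.0], [-0.001, -0.0, -1.0]]
contact_force: [-0.7, -0.0, 5.2]
gripper_width: 0.128
finger_force: 30.0
```

Call:
send_rows(motion=[20, 0, 0, 0, 0, 30, 0, 0, 0, 0, 60, 0, 0, 0, 0, 93, 0, 0, 0, 0, 93, 0, 0, 0, 0, 93, 0, 0, 0, 0, 93, 0, 0, 0, 0, 93, 0, 0, 0, 0, 93, 0, 0, 0, 0, 93, 0, 0, 0, 0])

```text
time: 23.6
position: [0.6644, -0.0058, 0.2968]
ee_rot: [[-0.999, -0.041, -0.0], [-0.041, 0.999, -0.0], [0.0, -0.0, -1.0]]
contact_force: [-0.9, -0.4, 0.0]
gripper_width: 0.794
finger_force: 0.0
```

Call:
send_rows(motion=[93, 0, 0, -5, 0, 93, 0, 0, -10, 0, 93, 0, 0, -15, 0, 93, 0, 0, -15, 0, 93, 0, 0, -15, 0, 93, 0, 0, -15, 0, 93, 0, 0, -15, 0, 93, 0, 0, -15, 0, 93, 0, 0, -15, 0, 93, 0, 0, 0, 0])

```text
time: 24.43
position: [0.6653, -0.0059, 0.4217]
ee_rot: [[-0.999, -0.041, 0.008], [-0.041, 0.999, -0.0], [-0.008, -0.0, -1.0]]
contact_force: [0.3, 0.0, 1.1]
gripper_width: 0.998
finger_force: 0.0
```

Call:
send_rows(motion=[93, 0, 0, 0, 0, 93, 0, 0, 0, 0, 93, 0, 0, 0, 0, 93, 0, 0, 0, 0, 93, 0, 0, 0, 0, 93, 0, 0, 0, 0, 93, 0, 0, 0, 0, 93, 0, 0, 0, 0, 93, 0, 0, 0, 0, 93, 0, 0, 0, 0, 93, 0, 0, 0, 0, 93, 0, 0, 0, 0, 93, 0, 0, 0, 0, 93, 0, 0, 0, 0, 93, 0, 0, 0, 0, 93, 0, 0, 0, 0, 93, 0, 0, 0, 0, 93, 0, 0, 0, 0, 93, 0, 0, 0, 0, 93, 0, 0, 0, 0])

```text
time: 26.1
position: [0.6644, -0.0057, 0.4169]
ee_rot: [[-0.999, -0.041, -0.0], [-0.041, 0.999, -0.0], [0.0, -0.0, -1.0]]
contact_force: [-0.3, 0.4, 0.6]
gripper_width: 0.999
finger_force: 0.0
```

```bash
python3 - <<'E'
from h import *
fr=[ctrl.capture("scene").astype(int) for _ in range(12)]
print([int((abs(f-fr[0]).max(2)[120:280,230:400]>40).sum()) for f in fr])
cv2.imwrite("pics/s10.png",fr[-1])
d=abs(fr[-1]-cv2.imread("pics/scene0.png").astype(int)).max(2)>45
ys,xs=np.nonzero(d[168:270,282:350]);print("changed region px",xs.min()+282,xs.max()+282,ys.min()+168,ys.max()+168)
for v in range(150,270,6): 
  x=np.nonzero(d[v,282:352])[0]+282; print(v,(x.min(),x.max(),len(x)) if len(x) else "-")
S=cam("scene");rm=np.array([.683,-.006,.27])
for a in (0,15,20):
  c,s_=np.cos(np.radians(a)),np.sin(np.radians(a))
  # hook leaned: lower end toward +x
  q=lambda x,z: rm+[(x-.017)*c-(z-.053)*s_*1, 0,(x-.017)*s_+(z-.053)*c]
  b=q(-.015,-.06); print(a,"bend",b,proj(S,b)+[.7,1.4],"plate bottom",proj(S,b-[0,0,.12])+[.7,1.4])
E
```

```text
[0, 270, 435, 612, 734, 799, 816, 813, 778, 727, 599, 452]
changed region px 301 320 168 250
150 (np.int64(325), np.int64(326), 2)
156 -
162 -
168 (np.int64(310), np.int64(310), 1)
174 -
180 (np.int64(313), np.int64(313), 1)
186 (np.int64(308), np.int64(314), 7)
192 (np.int64(309), np.int64(314), 6)
198 -
204 (np.int64(301), np.int64(313), 5)
210 (np.int64(308), np.int64(320), 5)
216 (np.int64(304), np.int64(304), 1)
222 (np.int64(302), np.int64(305), 4)
228 (np.int64(303), np.int64(317), 10)
234 (np.int64(302), np.int64(306), 2)
240 (np.int64(301), np.int64(314), 12)
246 (np.int64(307), np.int64(319), 13)
252 -
258 -
264 -
0 bend [ 0.651 -0.006  0.157] [305.359  212.2576] plate bottom [304.7646 250.5628]
15 bend [ 0.6813 -0.006   0.1526] [311.9987 209.4517] plate bottom [311.1092 247.2072]
20 bend [ 0.6916 -0.006   0.1529] [314.2002 207.9374] plate bottom [313.2146 245.5635][ WARN:0@20.953] global loadsave.cpp:1063 imwrite_ Unsupported depth image for selected encoder is fallbacked to CV_8U.
```

Call:
send_rows(motion=[93, 0, 0, 0, 0, 93, 0, 0, 0, 0, 93, 0, 0, 0, 0, 93, 0, 0, 0, 0, 93, 0, 0, 0, 0, 93, 0, 0, 0, 0, 93, 0, 0, 0, 0, 93, 0, 0, 0, 0, 93, 0, 0, 0, 0, 93, 0, 0, 0, 0, 93, 0, 0, 0, 0, 93, 0, 0, 0, 0, 93, 0, 0, 0, 0, 93, 0, 0, 0, 0, 93, 0, 0, 0, 0, 93, 0, 0, 0, 0, 93, 0, 0, 0, 0, 93, 0, 0, 0, 0, 93, 0, 0, 0, 0, 93, 0, 0, 0, 0])

```text
time: 28.37
position: [0.6644, -0.0058, 0.4169]
ee_rot: [[-0.999, -0.041, -0.0], [-0.041, 0.999, -0.0], [0.0, -0.0, -1.0]]
contact_force: [-0.1, 0.2, 0.0]
gripper_width: 1.002
finger_force: 0.0
```

Call:
send_rows(motion=[93, 0, 0, 0, 0, 93, 0, 0, 0, 0, 93, 0, 0, 0, 0, 93, 0, 0, 0, 0, 93, 0, 0, 0, 0, 93, 0, 0, 0, 0, 93, 0, 0, 0, 0, 93, 0, 0, 0, 0, 93, 0, 0, 0, 0, 93, 0, 0, 0, 0, 93, 0, 0, 0, 0, 93, 0, 0, 0, 0, 93, 0, 0, 0, 0, 93, 0, 0, 0, 0, 93, 0, 0, 0, 0, 93, 0, 0, 0, 0, 93, 0, 0, 0, 0, 93, 0, 0, 0, 0, 93, 0, 0, 0, 0, 93, 0, 0, 0, 0])

```text
time: 30.03
position: [0.6644, -0.0057, 0.4168]
ee_rot: [[-0.999, -0.041, -0.0], [-0.041, 0.999, 0.0], [0.0, 0.0, -1.0]]
contact_force: [0.1, -0.3, -0.5]
gripper_width: 1.0
finger_force: 0.0
```

Call:
send_rows(motion=[93, 0, 0, 0, 0, 93, 0, 0, 0, 0, 93, 0, 0, 0, 0, 93, 0, 0, 0, 0, 93, 0, 0, 0, 0, 93, 0, 0, 0, 0, 93, 0, 0, 0, 0, 93, 0, 0, 0, 0, 93, 0, 0, 0, 0, 93, 0, 0, 0, 0, 93, 0, 0, 0, 0, 93, 0, 0, 0, 0, 93, 0, 0, 0, 0, 93, 0, 0, 0, 0, 93, 0, 0, 0, 0, 93, 0, 0, 0, 0, 93, 0, 0, 0, 0, 93, 0, 0, 0, 0, 93, 0, 0, 0, 0, 93, 0, 0, 0, 0])

```text
time: 31.7
position: [0.6644, -0.0058, 0.4169]
ee_rot: [[-0.999, -0.041, -0.0], [-0.041, 0.999, -0.0], [0.0, -0.0, -1.0]]
contact_force: [0.1, 0.3, -0.6]
gripper_width: 1.001
finger_force: 0.0
```

Call:
send_rows(motion=[93, 0, 0, 0, 0, 93, 0, 0, 0, 0, 93, 0, 0, 0, 0, 93, 0, 0, 0, 0, 93, 0, 0, 0, 0, 93, 0, 0, 0, 0, 93, 0, 0, 0, 0, 93, 0, 0, 0, 0, 93, 0, 0, 0, 0, 93, 0, 0, 0, 0, 93, 0, 0, 0, 0, 93, 0, 0, 0, 0, 93, 0, 0, 0, 0, 93, 0, 0, 0, 0, 93, 0, 0, 0, 0, 93, 0, 0, 0, 0, 93, 0, 0, 0, 0, 93, 0, 0, 0, 0, 93, 0, 0, 0, 0, 93, 0, 0, 0, 0])

```text
time: 33.37
position: [0.6644, -0.0058, 0.4168]
ee_rot: [[-0.999, -0.041, -0.0], [-0.041, 0.999, -0.0], [0.0, -0.0, -1.0]]
contact_force: [-0.3, -0.9, -1.0]
gripper_width: 1.0
finger_force: 0.0
```

```bash
python3 - <<'E'
from h import *
fr=[ctrl.capture("scene") for _ in range(16)]
g=[cv2.cvtColor(f,cv2.COLOR_BGR2GRAY) for f in fr]
print([int((abs(f.astype(int)-fr[0]).max(2)[120:280,230:400]>40).sum()) for f in fr])
p=np.array([[[u,v]] for v in range(215,248,4) for u in range(304,320,3)],np.float32)
for k in range(1,16):
  q,st,e=cv2.calcOpticalFlowPyrLK(g[k-1],g[k],p,None,winSize=(15,15)); print(np.median((q-p)[st==1].reshape(-1,2),0),end=" ")
cv2.imwrite("pics/s11.png",fr[-1]);print(ctrl.read_state()["time"])
E
```

```text
[0, 10, 59, 107, 172, 199, 227, 243, 240, 219, 201, 185, 159, 121, 96, 91]
[ 0.1399 -0.0388] [ 0.2707 -0.1357] [ 0.333  -0.1763] [ 0.333  -0.1157] [ 0.5224 -0.0923] [ 0.2276 -0.1156] [ 0.0712 -0.0304] [-0.0167  0.0089] [-0.0968  0.0347] [-0.2015  0.0852] [-0.2487  0.0552] [-0.4258  0.051 ] [-0.0856  0.0658] [-0.1836  0.0205] [-0.0503  0.0509] 34.1667
```

```bash
python3 -c "
from cell import ctrl
print(ctrl.finish_job())"
```

```text
the job is handed in; nothing more can be done
None
```

I handed the job in at about 34 s: the plate hangs by the hook on the rail, swinging at roughly 0.05 m/s by camera, with the gripper open and clear above it. The verdict was not shown, and I judged the final hang from image measurements because all 10 picture views were already used. The move format allowed no tilt, so I gripped the sleeve straight down near its top instead of leaning back 30–45 degrees.

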